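# Reverse the cartridges of a filter block

## Robot

A 6-joint arm with a two-finger parallel gripper is mounted at the origin on a cart in front of the work surface, level with it; the furniture and walls round the work are solid. World frame = base frame: x ahead of the robot, y to its left, z up, the work surface at z = 0. Lengths are in m, angles in rad, forces in N, time in s.
With the tool pointing down it reaches from about 0.3 to 0.825 m from the base axis. Payload 5.4 kg.
Tool frame: the origin (TCP) lies at the very end of the fingers, on their centre line; the grasp point (between the pads) lies 19 mm behind it; z points along the fingers, y is the line along which they close (so a half turn about z gives the same grasp; the last joint's range is limited). The gripper opens to 92 mm and grips with 3 to 60 N. Pads are 20 mm wide; open, the fingers measure 128 mm over their backs; the gripper's body (75 mm by 189 mm) begins 69 mm behind the grasp point.
Start: joints at [-1.404, 0.158, 1.597, -0, 1.386, -0.21], TCP at [0.212, -0.535, 0.182] pointing down, gripper open.
Joint ranges: [-2.91, 2.91], [-0.94, 2.29], [0.18, 2.7], [-1.29, 4.43], [0.17, 2.64], [-3, 3]. Speed limits (rad/s): [2.57, 2.57, 3.14, 3.14, 3.14, 3.14].

## Interface

Orientations are given as a rotation vector (axis times angle).
In Python, from workcell import bot gives the robot as it stands. Calls block until the motion is done:
- bot.goto(position, orientation): joint-space move of the TCP to a pose.
- bot.line_to(position, rot=None, max_speed=0.15): straight line of the TCP; rot=None keeps the orientation; max_speed is the mean speed in m/s.
- bot.set_joints(angles): joint-space move.
- bot.set_gripper(opening, newtons=None): opening from 0.0 (shut) to 1.0 (fully open); newtons is the grip in N (None keeps the last); returns when the fingers have stopped.
- bot.hold(seconds).
- bot.inverse_kinematics(position, orientation): joint angles nearest the present ones, or None.
- bot.read_camera(name): name is "side" or "top"; returns a dict with "pixels" (384x512x3 uint8, blue, green, red), "fx", "fy", "cx", "cy" (pixels), "k1" (the pictures are not rectified: a ray, as slopes to the right and down, at radius r is drawn at 1 + k1 r^2 times it, then the intrinsics apply), "R" (3x3) and "t" (3): a world point X has camera coordinates R X + t. Camera axes: x right, y down, z forward; pixel columns grow to the right and rows downward; lengths in m; the calibration is good to about 2 mm. A picture is of the moment at which its call begins. There is no depth.
A pose or a line that the arm cannot do raises bot.MotionError and nothing moves.
- bot.job_done(): hands the job in; it is judged then, once.
Readings, each from a call of its own:
- bot.current_clock(): time.
- bot.current_joints(): joint angles.
- bot.current_joint_vel(): joint speeds.
- bot.current_effort(): joint torques, N m.
- bot.current_ee_pos(): TCP position.
- bot.current_tool_rot(): TCP orientation.
- bot.current_contact_force(): force on the tool from outside, world axes, zero at the start.
- bot.current_ft_torque(): the same for the moment, N m.
- bot.current_opening(): opening from 0.0 (shut) to 1.0 (fully open).
- bot.current_grip_force(): force on a finger pad.
Only numpy, scipy, OpenCV 4.12 (cv2) and the standard library are available. Lean on these libraries where they do the work, as an engineer would, in place of code of your own. Each camera call takes 0.05 s, during which the arm holds its last target. There are 200 camera calls.

## Task

Swing the filter block's hinged cover wide open, turn round every cartridge whose spigot points to the hinge, so that each sits fully down in a slot with its spigot out of the block's open side, away from the hinge, and fit the spare cartridge from the bench the same way in an empty slot. Then swing the cover over and press it down until it clicks shut. Leave the tape roll and the jar where they are.

Things in the scene. Friction and masses are not known exactly. Their poses are not given: they have to be found in the camera images.
- block: fixed dark steel filter block, 154 mm deep (x), 273 wide (y). Origin: on the bench below the middle slot's middle; +x points to the cover's hinge, -x is the open side. Five slots along x at y = +96 to -96 mm, 48 mm apart. Grey cheeks at both sides: inner faces y = +-124.5 mm, 46 mm high, with catch towers 68 mm high at x 28 to 52 mm. Seated cartridges: underside 10 mm, fin top 74 mm up.
- cover (a joint): hinged steel cover, rad: 0 shut, grows as it swings up and back to its stop at 1.75. A flap 236 mm wide over the cartridges' hinge-side half (block x 28 to 80 mm), upper face 55 mm up when shut. Stiff hinge (0.06 N m): stays where left. Two sprung balls are its detent: it rests on them at about 0.25 rad; some 12 to 15 N on the lug clicks it down past them to 0; pulling it open takes up to 20 N.
- cover_hinge (a point): point on the hinge axis in the cover's middle; block frame (84, 0, 52) mm. The axis runs along the block's y. Axes turn with the cover.
- cover_lug (a point): grip point in the cover's pull lug, a tab 24 mm wide (block y), 10 mm thick, standing 30 mm up from the flap; the point is 22 mm above the flap's face, 8 mm below the lug's top, at block (40, 0, 77) mm when shut. Pinched from above across its 24 mm, it pivots between the pads as they follow the arc about the hinge. Axes turn with the cover.
- slot_1 (a point): middle of the floor of slot 1 (block y = +96 mm), 10 mm above the bench; axes as the block's. Slot 31 mm wide, 104 mm long, walls' top 24 mm above its floor; both end walls (8 mm thick) have an 18 mm wide notch down to the floor that lets a spigot out, so a cartridge fits either way round
- slot_2 (a point): middle of the floor of slot 2 (block y = +48 mm), 10 mm above the bench; axes as the block's. Slot 31 mm wide, 104 mm long, walls' top 24 mm above its floor; both end walls (8 mm thick) have an 18 mm wide notch down to the floor that lets a spigot out, so a cartridge fits either way round
- slot_3 (a point): middle of the floor of slot 3 (block y = +0 mm), 10 mm above the bench; axes as the block's. Slot 31 mm wide, 104 mm long, walls' top 24 mm above its floor; both end walls (8 mm thick) have an 18 mm wide notch down to the floor that lets a spigot out, so a cartridge fits either way round
- slot_4 (a point): middle of the floor of slot 4 (block y = -48 mm), 10 mm above the bench; axes as the block's. Slot 31 mm wide, 104 mm long, walls' top 24 mm above its floor; both end walls (8 mm thick) have an 18 mm wide notch down to the floor that lets a spigot out, so a cartridge fits either way round
- slot_5 (a point): middle of the floor of slot 5 (block y = -96 mm), 10 mm above the bench; axes as the block's. Slot 31 mm wide, 104 mm long, walls' top 24 mm above its floor; both end walls (8 mm thick) have an 18 mm wide notch down to the floor that lets a spigot out, so a cartridge fits either way round
- cart_1: cartridge: white bar 100 mm long (x), 28 wide (y), 34 high (heavy steel sole, lowest 10 mm, 24 wide as lead-in); steel spigot, 12 mm diameter, stands 22 mm out of its +x end, axis 22 mm up; other end blank. Grip fin on top, centred, 40 (x) by 14 mm (y), from 34 to 64 mm up: grasp across the 14 mm. Origin: centre of underside, z up. 0.26 kg. Starts in a slot, either way round; may be absent.
- cart_2: cartridge: white bar 100 mm long (x), 28 wide (y), 34 high (heavy steel sole, lowest 10 mm, 24 wide as lead-in); steel spigot, 12 mm diameter, stands 22 mm out of its +x end, axis 22 mm up; other end blank. Grip fin on top, centred, 40 (x) by 14 mm (y), from 34 to 64 mm up: grasp across the 14 mm. Origin: centre of underside, z up. 0.26 kg. Starts in a slot, either way round; may be absent.
- cart_3: cartridge: white bar 100 mm long (x), 28 wide (y), 34 high (heavy steel sole, lowest 10 mm, 24 wide as lead-in); steel spigot, 12 mm diameter, stands 22 mm out of its +x end, axis 22 mm up; other end blank. Grip fin on top, centred, 40 (x) by 14 mm (y), from 34 to 64 mm up: grasp across the 14 mm. Origin: centre of underside, z up. 0.26 kg. Starts in a slot, either way round; may be absent.
- cart_4: cartridge: white bar 100 mm long (x), 28 wide (y), 34 high (heavy steel sole, lowest 10 mm, 24 wide as lead-in); steel spigot, 12 mm diameter, stands 22 mm out of its +x end, axis 22 mm up; other end blank. Grip fin on top, centred, 40 (x) by 14 mm (y), from 34 to 64 mm up: grasp across the 14 mm. Origin: centre of underside, z up. 0.26 kg. Starts in a slot, either way round; may be absent.
- cart_5: cartridge: white bar 100 mm long (x), 28 wide (y), 34 high (heavy steel sole, lowest 10 mm, 24 wide as lead-in); steel spigot, 12 mm diameter, stands 22 mm out of its +x end, axis 22 mm up; other end blank. Grip fin on top, centred, 40 (x) by 14 mm (y), from 34 to 64 mm up: grasp across the 14 mm. Origin: centre of underside, z up. 0.26 kg. Starts in a slot, either way round; may be absent.
- spare: cartridge: white bar 100 mm long (x), 28 wide (y), 34 high (heavy steel sole, lowest 10 mm, 24 wide as lead-in); steel spigot, 12 mm diameter, stands 22 mm out of its +x end, axis 22 mm up; other end blank. Grip fin on top, centred, 40 (x) by 14 mm (y), from 34 to 64 mm up: grasp across the 14 mm. Origin: centre of underside, z up. 0.26 kg. Starts upright on the bench right of the block.
- cart_1_tip (a point): end of the spigot of cart_1, on its axis: 72 mm from the cartridge's origin along its own +x, 22 mm above the underside
- cart_2_tip (a point): end of the spigot of cart_2, on its axis: 72 mm from the cartridge's origin along its own +x, 22 mm above the underside
- cart_3_tip (a point): end of the spigot of cart_3, on its axis: 72 mm from the cartridge's origin along its own +x, 22 mm above the underside
- cart_4_tip (a point): end of the spigot of cart_4, on its axis: 72 mm from the cartridge's origin along its own +x, 22 mm above the underside
- cart_5_tip (a point): end of the spigot of cart_5, on its axis: 72 mm from the cartridge's origin along its own +x, 22 mm above the underside
- spare_tip (a point): end of the spigot of spare, on its axis: 72 mm from the cartridge's origin along its own +x, 22 mm above the underside
- glaze_jar: plastic jar with ribbed screw cap, 57 mm across, 74 mm high, bystander
- tape_roll: roll of tape, 69 mm across, 25 mm high, bystander
Not all that is in view belongs to the job. Leave any green look-alike of the spare alone.

How it is judged:
On the way, in this order (a step that is already met when the one before it is completed fails the run):
1. the cover is swung wide open (past 1.2 rad) (value of joint cover above 1.2 rad), for 0.2 s.
2. every cartridge, the spare too, is down in a slot with its spigot out of the side away from the hinge (z of cart_1 in the frame of block between 0.006 and 0.0145 m and y of cart_1 in the frame of block between -0.112 and 0.112 m and x of cart_1_tip in the frame of block between -0.08 and -0.064 m and angle between each of cart_1, cart_2, cart_3, cart_4, cart_5, spare's own z axis and vertical below 0.15 rad and z of cart_2 in the frame of block between 0.006 and 0.0145 m and y of cart_2 in the frame of block between -0.112 and 0.112 m and x of cart_2_tip in the frame of block between -0.08 and -0.064 m and z of cart_3 in the frame of block between 0.006 and 0.0145 m and y of cart_3 in the frame of block between -0.112 and 0.112 m and x of cart_3_tip in the frame of block between -0.08 and -0.064 m and z of cart_4 in the frame of block between 0.006 and 0.0145 m and y of cart_4 in the frame of block between -0.112 and 0.112 m and x of cart_4_tip in the frame of block between -0.08 and -0.064 m and z of cart_5 in the frame of block between 0.006 and 0.0145 m and y of cart_5 in the frame of block between -0.112 and 0.112 m and x of cart_5_tip in the frame of block between -0.08 and -0.064 m and z of spare in the frame of block between 0.006 and 0.0145 m and y of spare in the frame of block between -0.112 and 0.112 m and x of spare_tip in the frame of block between -0.08 and -0.064 m), for 0.2 s.
At the end, for the whole second after the job is handed in: Every cartridge present, the spare too, rests upright (within 0.15 rad, the play of the slot) on a slot's floor (underside within 4.5 mm of it), in any slot, spigot tip 64 to 80 mm from the block's middle, away from the hinge; the cover is clicked shut (below 0.05 rad) (all of step 2 and value of joint cover below 0.05 rad and linear speed of each of cart_1, cart_2, cart_3, cart_4, cart_5, spare below 0.02 m/s); the robot touches nothing.
It fails at once if a bystander (tape roll, jar) is shifted more than 40 mm (distance of any of tape_roll, glaze_jar from where it was at the start of the episode above 0.04 m).
Of cart_1, cart_2, cart_3, cart_4, cart_5 only 3 to 4 are there at a start; the rules pass over those that are not, and their reading is None.
At some moment in a run one of spare may be knocked a few centimetres aside while the robot is not near it.
Once in a run the grip may slacken for a moment while it holds something.
It also fails if it takes over 210 s, if anything falls off the work surface, if the arm or the gripper's body presses on something with over 40 N, if the wrist force passes 120 N, or if a joint passes its speed limit or range.

## Working session

There is one attempt and no reset: what is moved stays moved. The work goes in short steps, each a Python script; the robot and the scene stay as the last script left them, time stands still between calls to the robot, and variables do not carry over. Pictures are saved under pics/ and viewed, at most 15 in all, crops included, and the job is handed in when it is done.

```bash
ls; mkdir -p pics
python3 - <<'E'
from workcell import bot
import cv2,numpy as np
for n in("top","side"):
    c=bot.read_camera(n); cv2.imwrite(f"pics/{n}0.png",cv2.resize(c["pixels"],(800,600),interpolation=cv2.INTER_CUBIC))
    print(n,c["fx"],c["fy"],c["cx"],c["cy"],c["k1"],np.round(c["R"],4).tolist(),np.round(c["t"],4))
print(bot.current_clock(),bot.current_tool_rot(),bot.current_opening())
E
```

```text
pics
top 423.91646758095885 423.91646758095885 252.43802756418012 184.73963758478422 -0.012741429504355375 [[0.0228, -0.9997, 0.0057], [-0.987, -0.0234, -0.1591], [0.1592, -0.002, -0.9872]] [-0.1163  0.6104  1.1547]
side 495.94888445312546 495.94888445312546 257.7489045416908 184.76037478840803 -0.11181998852781541 [[0.9991, 0.042, -0.0051], [0.0156, -0.4786, -0.8779], [-0.0393, 0.877, -0.4788]] [-0.5947  0.0213  1.6998]
0.1 [-3.08439602e+00 -5.88089929e-01  2.27629598e-05] 1.0026978258743455
```

View pics/top0.png

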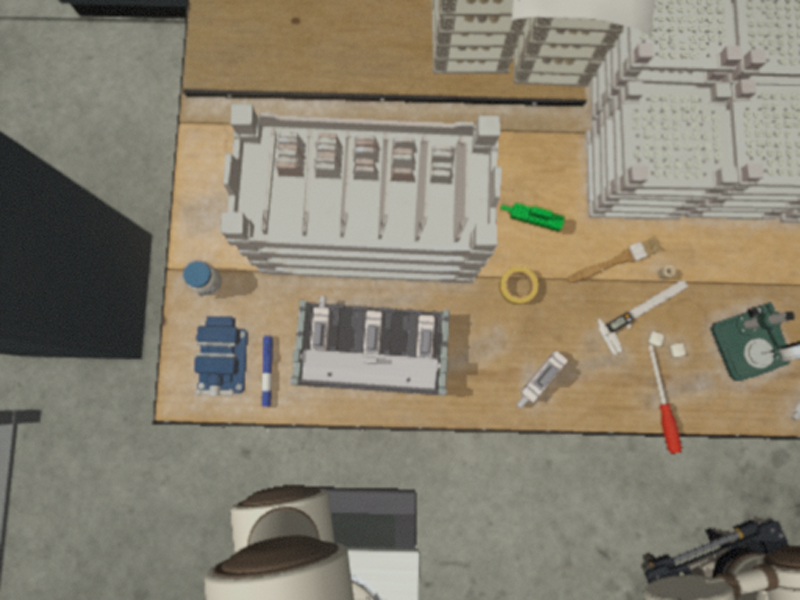

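View pics/side0.png

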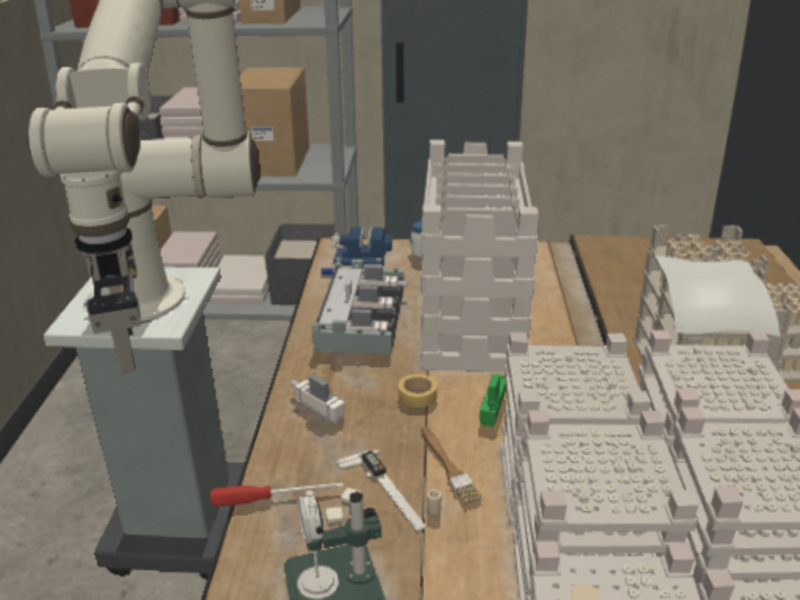

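```bash
cat > h.py <<'E'
from workcell import bot
import cv2,numpy as np
from scipy.spatial.transform import Rotation as Ro
from scipy.optimize import least_squares
def cam(n):
    c=bot.read_camera(n); c["R"]=np.array(c["R"]);c["t"]=np.array(c["t"]); return c
def proj(c,X):
    p=np.atleast_2d(X)@c["R"].T+c["t"]; s=p[:,:2]/p[:,2:]; s=s*(1+c["k1"]*(s**2).sum(1,keepdims=True))
    return s*[c["fx"],c["fy"]]+[c["cx"],c["cy"]]
def back(c,uv,z):
    d=(np.array(uv,float)-[c["cx"],c["cy"]])/[c["fx"],c["fy"]]; s=d.copy()
    for _ in range(8): s=d/(1+c["k1"]*(s@s))
    r=c["R"].T@np.array([*s,1]); o=-c["R"].T@c["t"]
    return o+r*(z-o[2])/r[2]
def crop(c,x0,y0,w,h,k,name):
    im=cv2.resize(c["pixels"][y0:y0+h,x0:x0+w],None,fx=k,fy=k,interpolation=cv2.INTER_CUBIC)
    if name: cv2.imwrite(f"pics/{name}.png",im)
    return im
E
python3 - <<'E'
from h import *
c=cam("top"); s=cam("side")
crop(c,180,184,114,72,7,"tb")
a=crop(s,195,160,75,72,5.3,None); b=crop(c,322,215,50,50,7.6,None); 
h=382
a=cv2.resize(a,(397,381)); b=cv2.resize(b,(381,381)); cv2.imwrite("pics/sb.png",np.hstack([a,b]))
E
```

```text
(no output)
```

View pics/tb.png

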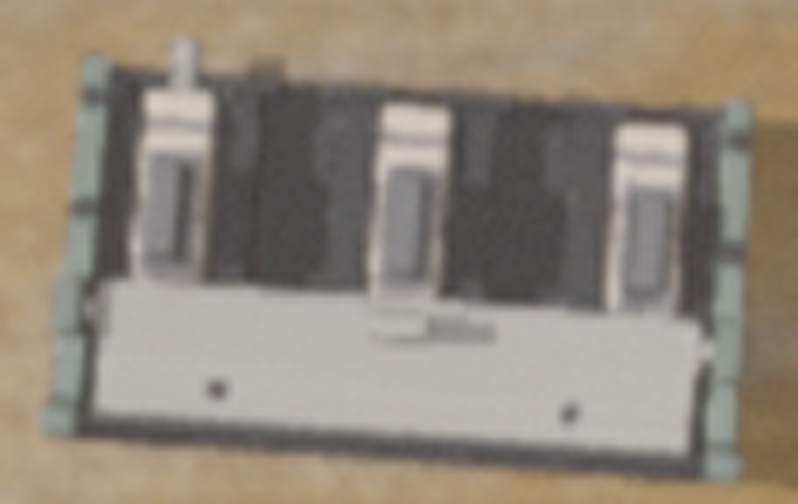

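View pics/sb.png

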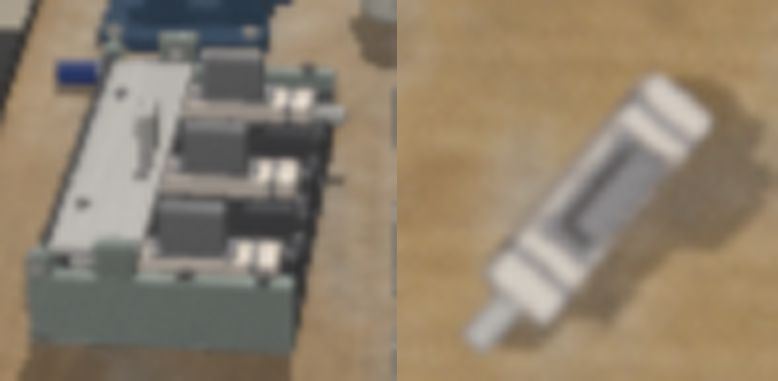

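Run:
```python
from h import *
c=cam("top"); s=cam("side")
P=[((85,58),(-77,-136.5,46)),((112,60),(-77,-124.5,46)),((725,102),(-77,124.5,46)),((750,104),(-77,136.5,46)),
((42,434),(77,-136.5,46)),((740,480),(77,136.5,46)),
((143,92),(-50,-110,44)),((215,92),(-50,-82,44)),((383,105),(-50,-14,44)),((452,108),(-50,14,44)),((615,125),(-50,82,44)),((685,127),(-50,110,44)),
((97,285),(28,-118,55)),((700,322),(28,118,55)),
((152,152),(-20,-103,74)),((193,154),(-20,-89,74)),((625,187),(-20,89,74)),((673,188),(-20,103,74)),((390,168),(-20,-7,74)),((434,168),(-20,7,74))]
uv=np.array([p[0] for p in P],float); uv=(uv+.5)/7-.5+[180,184]; X=np.array([p[1] for p in P])/1e3
def W(q,X): return X@Ro.from_euler("z",q[2]).as_matrix().T+[q[0],q[1],0]
f=lambda q:(proj(c,W(q,X))-uv).ravel()
r=least_squares(f,[.45,0.05,np.pi],loss="soft_l1"); print(r.x,np.round(r.fun.reshape(-1,2),1).tolist())
# check in side view
S=[(-77,136.5,46),(77,136.5,46),(-50,-14,44),(-50,96,44),(-20,89,74),(-20,103,74),(-77,-136.5,46)]
u=proj(s,W(r.x,np.array(S)/1e3)); print("side crop px",np.round((u-[195,160])*5.3).tolist())
# spare: crop offset 322,215 k7.6
g=lambda p:(np.array(p)+.5-[397,0])/7.62-.5+[322,215]
for p,z in(((650,75),.034),((712,120),.034),((488,272),.034),((548,322),.034),((482,342),.022)): print(np.round(back(c,g(p),z),4))
print("cam",-c["R"].T@c["t"])
for n,p,z in(("jar",(200,275),.0),("tape",(519,286),.0),("green",(535,215),0.03),("crate near L",(262,272),0),("crate near R",(475,278),0)): print(n,np.round(back(c,np.array(p)*.64,z),3))
```

```text
[ 0.52077317 -0.0626401   3.09866165] [[-0.0, -5.1], [0.3, -5.1], [0.2, -5.3], [0.8, -5.4], [1.3, -4.3], [-0.7, -4.4], [0.3, 0.1], [-0.2, 0.8], [-0.3, 0.5], [-0.3, 0.7], [0.4, -0.1], [0.2, 0.3], [1.1, -0.4], [-0.4, -0.1], [-0.7, 1.1], [-1.5, 1.1], [1.3, 0.7], [-0.5, 0.9], [0.1, 1.1], [-1.2, 1.4]]
side crop px [[311.0, 286.0], [41.0, 275.0], [290.0, 157.0], [271.0, 250.0], [219.0, 197.0], [216.0, 209.0], [350.0, 65.0]]
[ 0.5082 -0.3953  0.034 ]
[ 0.492  -0.4181  0.034 ]
[ 0.4343 -0.3343  0.034 ]
[ 0.4165 -0.3563  0.034 ]
[ 0.4086 -0.3342  0.022 ]
cam [ 0.42131075 -0.09967264  1.2377232 ]
jar [0.638 0.267 0.   ]
tape [ 0.632 -0.338  0.   ]
green [ 0.763 -0.364  0.03 ]
crate near L [0.647 0.15  0.   ]
crate near R [ 0.645 -0.255  0.   ]
```

```bash
cat >> h.py <<'E'
def W(q,X): return np.asarray(X)@Ro.from_euler("z",q[2]).as_matrix().T+[q[0],q[1],0]
def down(yaw):
    c,s=np.cos(yaw),np.sin(yaw); return Ro.from_matrix(np.array([[-s,c,0],[c,s,0],[0,0,-1]]).T).as_rotvec()
E
python3 - <<'E'
from h import *
c=cam("top"); s=cam("side")
P=[((85,58),(-60,-136.5,46)),((112,60),(-60,-124.5,46)),((725,102),(-60,124.5,46)),((750,104),(-60,136.5,46)),
((42,434),(94,-136.5,46)),((740,480),(94,136.5,46)),
((143,92),(-50,-110,44)),((215,92),(-50,-82,44)),((383,105),(-50,-14,44)),((452,108),(-50,14,44)),((615,125),(-50,82,44)),((685,127),(-50,110,44)),
((97,285),(28,-118,55)),((700,322),(28,118,55)),
((152,152),(-20,-103,74)),((193,154),(-20,-89,74)),((625,187),(-20,89,74)),((673,188),(-20,103,74)),((390,168),(-20,-7,74)),((434,168),(-20,7,74))]
uv=np.array([p[0] for p in P],float); uv=(uv+.5)/7-.5+[180,184]; X=np.array([p[1] for p in P])/1e3
f=lambda q:(proj(c,W(q,X))-uv).ravel()
r=least_squares(f,[.52,-0.06,3.1],loss="soft_l1"); print(r.x,np.round(r.fun.reshape(-1,2),1).tolist())
np.save("q.npy",r.x)
S=[(-60,136.5,46),(94,136.5,46),(-50,-14,44),(-50,96,44),(-20,89,74),(-20,103,74),(-60,-136.5,46)]
u=proj(s,W(r.x,np.array(S)/1e3)); print("side crop px",np.round((u-[195,160]+.5)*5.3).tolist())
L=[(35,-12,85),(45,-12,85),(35,12,85),(45,12,85)]
print("lug top crop px",np.round((proj(c,W(r.x,np.array(L)/1e3))-[180,184]+.5)*7).tolist())
b=W(r.x,[.04,0,.058]); 
for y in(r.x[2]+np.pi/2,r.x[2]-np.pi/2): print(bot.inverse_kinematics(list(b+[0,0,.1]),list(down(y))), bot.inverse_kinematics(list(W(r.x,[.1165,0,.0718])),list(down(y))))
E
```

```text
[ 0.52285522 -0.06287421  3.09616384] [[-0.4, -0.0], [-0.0, -0.0], [-0.0, -0.0], [0.6, -0.0], [0.8, 0.9], [-1.0, 1.1], [0.4, -0.7], [-0.0, 0.0], [-0.1, -0.2], [-0.1, 0.0], [0.5, -0.8], [0.3, -0.4], [1.2, -1.3], [-0.3, -0.7], [-0.5, 0.2], [-1.3, 0.3], [1.4, 0.0], [-0.4, 0.2], [0.2, 0.3], [-1.0, 0.7]]
side crop px [[287.0, 288.0], [17.0, 276.0], [296.0, 160.0], [277.0, 253.0], [225.0, 200.0], [222.0, 212.0], [330.0, 67.0]]
lug top crop px [[367.0, 308.0], [365.0, 334.0], [429.0, 312.0], [427.0, 338.0]]
[-3.74667012e-01 -5.40432975e-02  1.86649878e+00 -4.44089210e-16
  1.32913717e+00  1.24155813e+00] [-4.37107774e-01 -1.65758879e-01  2.14953100e+00 -4.44089210e-16
  1.15782053e+00  1.17911737e+00]
[-0.37466701 -0.0540433   1.86649878  0.          1.32913717 -1.90003452] [-0.43710777 -0.16575888  2.149531    0.          1.15782053 -1.96247528]
```

```bash
cat >> h.py <<'E'
q=np.load("q.npy"); YA=q[2]+np.pi/2; YB=q[2]-np.pi/2
def bpos(x,y,z): return list(W(q,[x,y,z]))
def lug(th,dz=0):
    p=np.arctan2(25,44)+th; r=.0506
    return bpos(.084-r*np.cos(p),0,.052+r*np.sin(p)-.019+dz)
def st(m=""): print(m,"t%.1f"%bot.current_clock(),"p",np.round(bot.current_ee_pos(),4),"F",np.round(bot.current_contact_force(),1),"g%.1f o%.3f"%(bot.current_grip_force(),bot.current_opening()))
E
python3 - <<'E'
from h import *
bot.goto(lug(0,.10),list(down(YA))); bot.set_gripper(.5)
bot.line_to(lug(0,.0)); st("down")
bot.set_gripper(0,40); st("grip")
for th in np.arange(.1,1.66,.1):
    bot.line_to(lug(th),max_speed=.05)
    if round(th*10)%3==1: st("%.1f"%th)
st("end")
c=cam("top"); crop(c,180,150,150,110,5.3,"open1")
E
```

```text
down t4.0 p [ 0.4836 -0.0614  0.0588] F [-0.3  0.2  0.1] g0.0 o0.500
grip t4.8 p [ 0.4829 -0.0611  0.058 ] F [-0.3  0.5 -0.5] g0.0 o0.003
0.1 t5.0 p [ 0.4804 -0.061   0.0627] F [ 0.4 -0.3  0.1] g0.0 o0.003
0.4 t5.8 p [ 0.4697 -0.0605  0.0733] F [ 0.7 -0.2 -0.2] g0.0 o0.002
0.7 t6.5 p [ 0.4564 -0.0599  0.0806] F [-0.1  0.8  0.2] g0.0 o-0.000
1.0 t7.3 p [ 0.4414 -0.0591  0.0835] F [-0.2 -0.2 -0.2] g0.0 o0.003
1.3 t8.0 p [ 0.4263 -0.0585  0.0819] F [ 0.1 -0.2 -0.6] g0.0 o0.005
1.6 t8.8 p [ 0.4123 -0.0577  0.076 ] F [-0.5 -0.4  0.1] g0.0 o0.006
end t8.8 p [ 0.4123 -0.0577  0.076 ] F [-0.5 -0.4  0.1] g0.0 o0.006
```

View pics/open1.png

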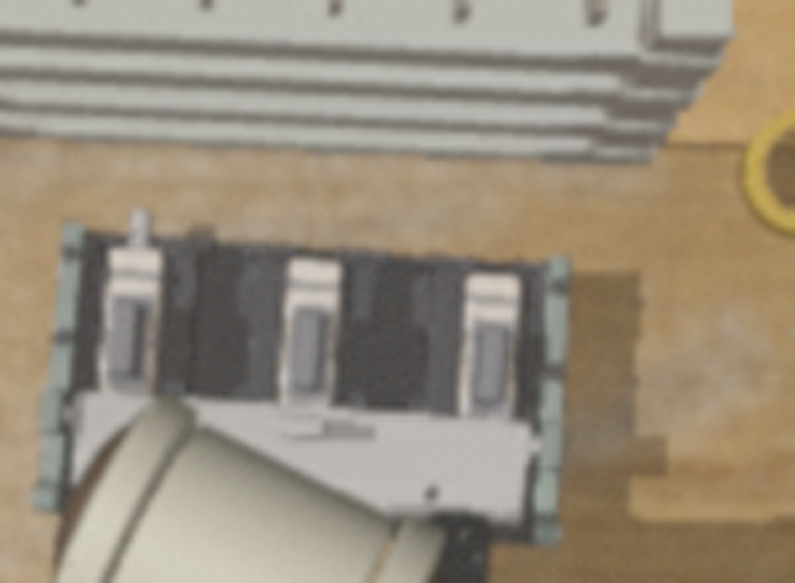

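Run:
```python
from h import *
bot.line_to(lug(1.6,.06)); bot.line_to(lug(0,.1)); bot.set_gripper(.5); bot.line_to(lug(0,.02),max_speed=.1); bot.hold(.3); st()
s=cam("side"); crop(s,185,130,110,82,7.2,"side2")
for n,p in(("tcp",bot.current_ee_pos()),("lugtop",bpos(.04,0,.085)),("lugbase",bpos(.04,0,.055))): print(n,np.round((proj(s,p)[0]-[185,130]+.5)*7.2))
```

```text
t12.1 p [ 0.4832 -0.0612  0.0784] F [-0.8  0.1 -0.1] g0.0 o0.502
tcp [269. 374.]
lugtop [268. 361.]
lugbase [271. 420.]
```

View pics/side2.png

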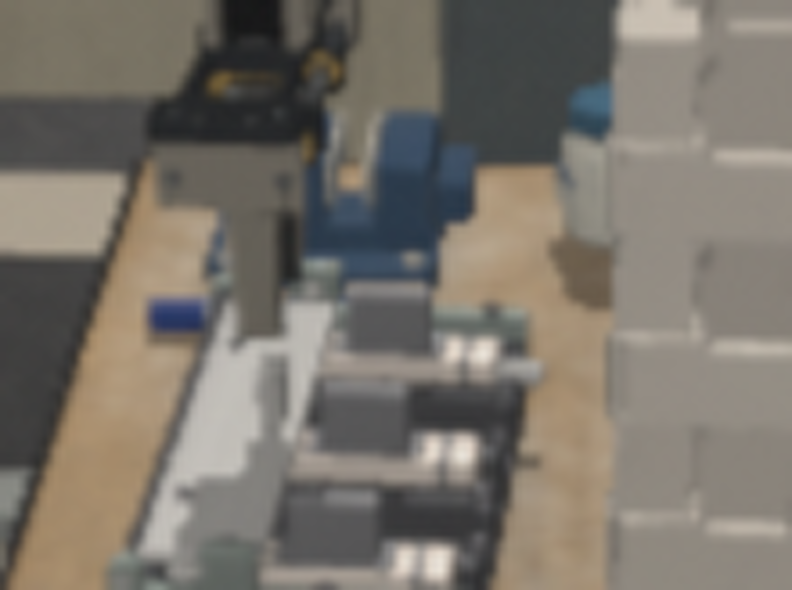

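Run:
```python
from h import *
s=cam("side")
print("start tcp",proj(s,[.212,-.535,.182])[0]/.64)
p=np.array(bot.current_ee_pos()); 
for d in(-.04,-.023,0,.023,.04): print(d,np.round((proj(s,p+[0,d,0])[0]-[185,130]+.5)*7.2))
for z in(0,.02,.04): print("z",z,np.round((proj(s,p+[0,-.03,z])[0]-[185,130]+.5)*7.2))
R=Ro.from_rotvec(bot.current_tool_rot()).as_matrix(); print(np.round(R,3), bot.current_joints())
```

```text
start tcp [129.72677554 369.94451657]
-0.04 [260. 418.]
-0.023 [264. 399.]
0 [269. 374.]
0.023 [275. 350.]
0.04 [279. 333.]
z 0 [262. 406.]
z 0.02 [260. 366.]
z 0.04 [258. 325.]
[[ 0.999 -0.045  0.   ]
 [-0.045 -0.999 -0.   ]
 [ 0.     0.    -1.   ]] [-3.74676515e-01  3.80734221e-02  1.94256636e+00  1.41457802e-05
  1.16045441e+00  1.24153511e+00]
```

Run:
```python
from h import *
s=cam("side")
y=np.array([np.cos(-1.193),np.sin(-1.193),0])
for d in(.0,.055):
  for z in(0,.033): print("start",d,z,proj(s,np.array([.212,-.535,.182+z])+d*y)[0]/.64)
bot.line_to(bpos(.055,.06,.1)); bot.set_gripper(0); bot.hold(.2)
z=.075
while z>.0 and abs(bot.current_contact_force()[2])<4:
    z-=.0015; bot.line_to(bpos(.055,.06,z),max_speed=.03)
bot.hold(.2); st("contact %.4f"%z)
s=cam("side"); a=crop(s,185,130,80,82,7,None); c=cam("top"); b=crop(c,210,200,33,82,7,None)
cv2.imwrite("pics/probe.png",np.hstack([a,b]))
p=bot.current_ee_pos(); print(np.round((proj(s,p)[0]-[185,130]+.5)*7),np.round((proj(s,bpos(.055,.06,.055))[0]-[185,130]+.5)*7))
bot.line_to(bpos(.055,.06,.1))
```

```text
start 0.0 0 [129.72677554 369.94451657]
start 0.0 0.033 [125.73019517 351.35324315]
start 0.055 0 [131.14862714 390.63961559]
start 0.055 0.033 [126.96243227 371.58962825]
contact 0.0210 t23.8 p [ 0.4656 -0.1205  0.0226] F [-4.   1.6 13.7] g7.1 o0.007
[214. 534.] [210. 472.]
```

View pics/probe.png

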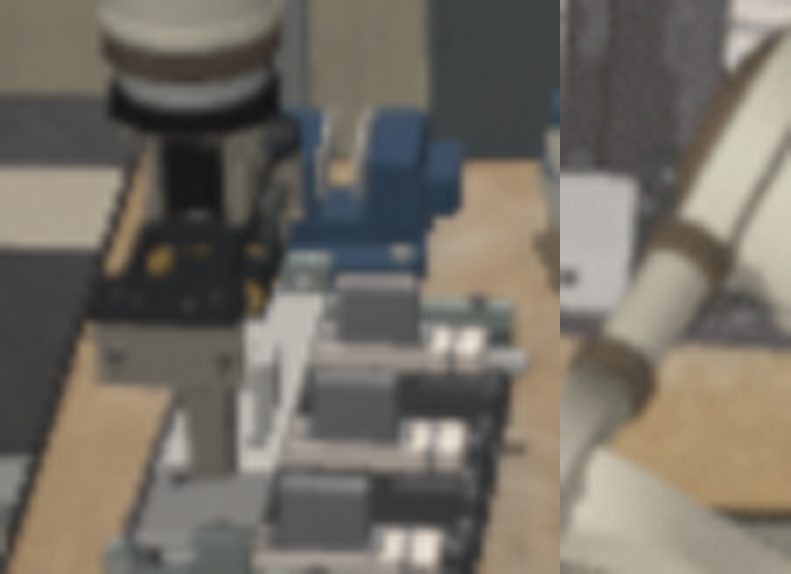

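The force probe meets the flap at a reported z of about 22.6 mm, where the flap is at 55 mm. In the side view the tip (212,472) sits right on the predicted flap point (210,472). So the real fingertips are about 32 mm above the reported TCP, which is why the first grip closed on air. I'll put that offset in the helpers.

```bash
cat >> h.py <<'E'
DZ=-.032   # real fingertip is 32 mm above the reported TCP
def bpos(x,y,z): return list(W(q,[x,y,z+DZ]))
E
python3 - <<'E'
from h import *
bot.line_to(lug(0,.05)); bot.set_gripper(.5); bot.line_to(lug(0,.0015),max_speed=.08); bot.hold(.2); st("down")
bot.set_gripper(0,45); st("grip")
if bot.current_opening()>.15:
    for th in np.arange(.1,1.66,.1):
        bot.line_to(lug(th,.0015),max_speed=.05)
        if round(th*10)%3==1: st("%.1f"%th)
    bot.hold(.3); st("end")
s=cam("side"); crop(s,185,130,110,82,7.2,"side3")
E
```

```text
down t26.9 p [ 0.4834 -0.0613  0.0281] F [0.4 1.1 0.3] g0.0 o0.503
grip t27.4 p [ 0.4829 -0.0631  0.0277] F [-0.1 -7.1 -1.4] g45.0 o0.255
0.1 t27.6 p [ 0.4806 -0.063   0.0314] F [ 1.8 -8.3 -7.2] g45.0 o0.255
0.4 t28.4 p [ 0.4708 -0.0626  0.0426] F [ 4.1 -7.5 -6.8] g45.0 o0.255
0.7 t29.1 p [ 0.4588 -0.0621  0.0507] F [ 6.1 -6.4 -5.4] g45.0 o0.256
1.0 t29.9 p [ 0.4456 -0.0615  0.055 ] F [ 6.6 -5.3 -0.7] g45.0 o0.256
1.3 t30.6 p [ 0.4322 -0.0609  0.0553] F [ 5.1 -2.4  8.5] g45.0 o0.254
1.6 t31.4 p [ 0.4179 -0.0604  0.0508] F [-1.7  0.2 22.1] g45.0 o0.254
end t31.7 p [ 0.4179 -0.0604  0.0508] F [-2.2 -0.2 23.7] g45.0 o0.250
```

View pics/side3.png

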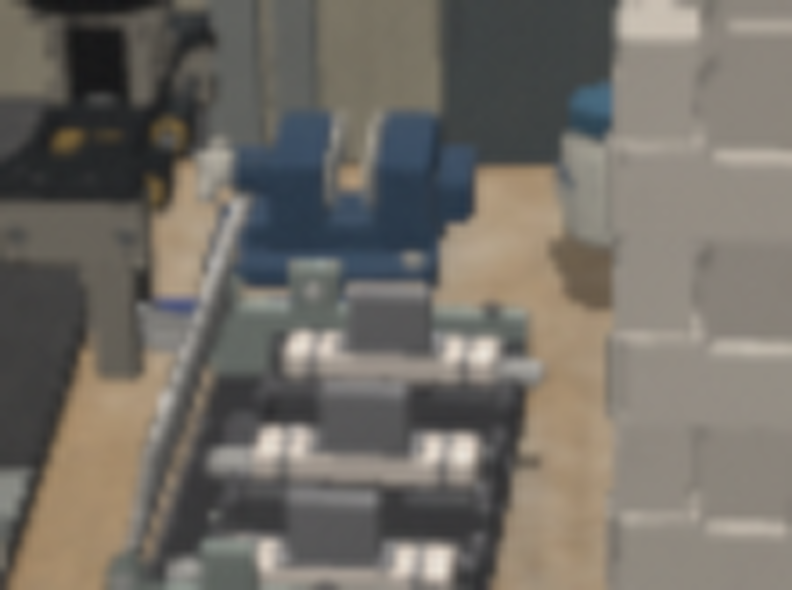

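```bash
cat >> h.py <<'E'
YX=q[2]-np.pi   # fingers close along the block's x
def tob(): # real fingertip in block frame, mm
    p=np.array(bot.current_ee_pos())-[q[0],q[1],DZ]; return np.round(Ro.from_euler("z",-q[2]).apply(p)*1e3,1)
def pick(y):
    """centre the cartridge lengthwise, then grasp its fin across"""
    bot.goto(bpos(0,y,.12),list(down(YX))); bot.set_gripper(.9)
    bot.line_to(bpos(0,y,.049),max_speed=.12); bot.set_gripper(0,6); bot.hold(.2); b=tob(); print("x pinch",b,"o%.3f"%bot.current_opening())
    x=b[0]/1e3
    bot.set_gripper(.62); bot.line_to(bpos(x,y,.09)); bot.set_gripper(.38)
    bot.goto(bpos(x,y,.09),list(down(YA))); bot.line_to(bpos(x,y,.0485),max_speed=.1)
    bot.set_gripper(0,45); bot.hold(.1); print("y pinch",tob(),"o%.3f"%bot.current_opening())
    return x
def insert(x,y,yaw):
    """search from above the slot until the cartridge drops to the floor"""
    bot.line_to(bpos(x,y,.078)); bot.hold(.2); f0=np.array(bot.current_contact_force())
    for dx,dy in((0,0),(.0015,0),(-.0015,0),(0,.0012),(0,-.0012),(.003,0),(-.003,0)):
        bot.line_to(bpos(x+dx,y+dy,.075),max_speed=.05)
        for z in np.arange(.072,.0484,-.003):
            bot.line_to(bpos(x+dx,y+dy,z),max_speed=.05)
            f=np.array(bot.current_contact_force())-f0
            if f[2]>12: break
        print("try",dx,dy,tob(),np.round(f,1),"o%.3f"%bot.current_opening())
        if tob()[2]<52: return True
    return False
E
python3 - <<'E'
from h import *
q[1]-=.0018; np.save("q.npy",q)
bot.set_gripper(.5); p=bot.current_ee_pos(); bot.line_to([p[0],p[1],p[2]+.06]); bot.set_gripper(0)
bot.line_to(bpos(.04,0,.13)); bot.line_to(bpos(.04,0,.095))
for x in np.arange(.05,.082,.004):
    bot.line_to(bpos(x,0,.095),max_speed=.06)
    if abs(bot.current_contact_force()[0])>7: break
st("cover back x=%.3f"%x)
bot.line_to(bpos(.03,0,.12)); 
x=pick(0); st()
s=cam("side"); crop(s,185,130,110,82,7.2,"side4")
c=cam("top")
print("crate top near edge",[np.round(back(c,np.array(p)*.64,.27),3) for p in((235,235),(365,245),(485,235))])
E
```

```text
cover back x=0.078 t36.6 p [ 0.4448 -0.0612  0.063 ] F [ 0.7 -0.2 -0. ] g0.4 o0.002
x pinch [-0.3  0.1 49.2] o0.437
y pinch [-0.9  0.2 49.2] o0.152
 t45.3 p [ 0.5237 -0.0649  0.0172] F [ 0.6 -0.2  4.5] g45.0 o0.152
crate top near edge [array([0.653, 0.139, 0.27 ]), array([ 0.642, -0.056,  0.27 ]), array([ 0.662, -0.236,  0.27 ])]
```

View pics/side4.png

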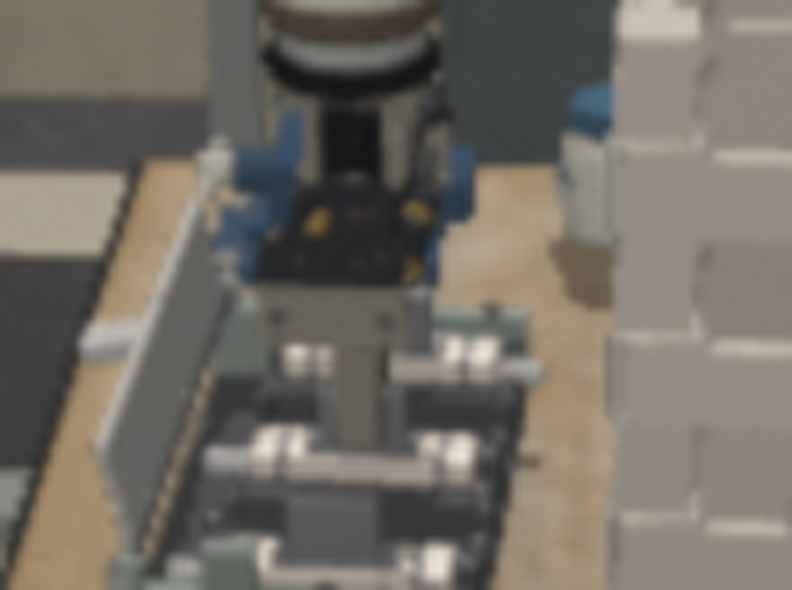

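The cover is now fully back, and the middle cartridge is gripped and centred to within 1 mm. Next I lift, turn and reinsert it.

Run:
```python
from h import *
bot.line_to(bpos(0,0,.125),max_speed=.1); st("lift")
bot.goto(bpos(0,0,.125),list(down(YB))); st("turned")
if bot.current_opening()>.12:
    ok=insert(0,0,YB)
    st(ok)
c=cam("top");s=cam("side")
a=crop(c,180,150,110,100,4,None); b=crop(s,185,130,90,100,4,None); cv2.imwrite("pics/ins3.png",np.hstack([a,b]))
```

```text
lift t46.3 p [ 0.522  -0.0644  0.0921] F [-0.1  0.2 -4. ] g45.0 o0.151
turned t49.0 p [ 0.5228 -0.0647  0.093 ] F [-0.1 -0.8 -2.5] g45.0 o0.146
try 0 0 [ 0.3 -0.1 50.7] [0.5 0.1 0.6] o0.147
True t51.9 p [ 0.5226 -0.0646  0.0187] F [ 0.2  0.9 -3. ] g45.0 o0.147
```

View pics/ins3.png

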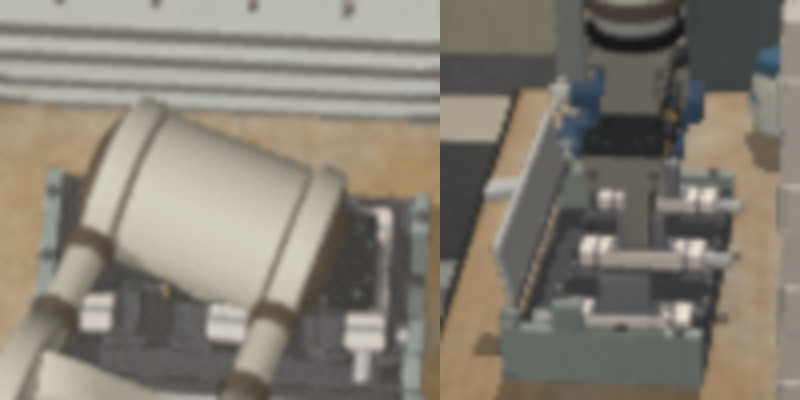

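Middle cartridge turned, spigot now out on the open side (735,258 in the side half). Releasing it and doing slot 1 the same way.

Run:
```python
from h import *
bot.line_to(bpos(0,0,.0485),max_speed=.03); bot.set_gripper(.38); bot.line_to(bpos(0,0,.12))
x=pick(.096)
bot.line_to(bpos(0,.096,.125),max_speed=.1); st("lift")
bot.goto(bpos(0,.096,.125),list(down(YB))); st("turned")
if bot.current_opening()>.12:
    ok=insert(0,.096,YB); st(ok)
    if ok:
        bot.line_to(bpos(0,.096,.0485),max_speed=.03); bot.set_gripper(.38); bot.line_to(bpos(0,.096,.13)); bot.line_to(bpos(0.02,.3,.2))
        st("clear")
c=cam("top");s=cam("side")
a=crop(c,180,170,195,100,4,None); b=crop(s,185,130,195,150,4,None); cv2.imwrite("pics/ins1.png",np.vstack([a,b])[:600])
cv2.imwrite("pics/ins1.png",cv2.resize(np.vstack([a,b]),(468,600)))
cv2.imwrite("raw_top.png",c["pixels"])
```

```text
x pinch [-0.1 96.  49.1] o0.434
y pinch [-0.6 96.2 49.1] o0.152
lift t61.9 p [ 0.5178 -0.1602  0.0921] F [ 0.4  0.1 -3.2] g45.0 o0.146
turned t64.6 p [ 0.5185 -0.1606  0.093 ] F [-0.1  0.8 -2.3] g45.0 o0.148
try 0 0 [ 0.2 95.9 50.7] [ 0.7 -0.1  0.3] o0.144
True t67.5 p [ 0.5183 -0.1605  0.0187] F [-0.3  0.1 -2.8] g45.0 o0.144
clear t70.5 p [ 0.4893 -0.3626  0.1676] F [-0.4  0.3 -0.6] g0.0 o0.382
```

View pics/ins1.png

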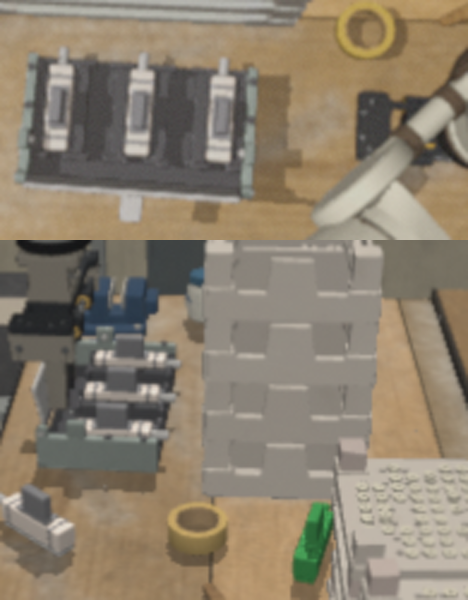

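Run:
```python
from h import *
bot.goto(bpos(0,.0,.2),list(down(YA)))
c=cam("top"); x0,y0,w,h=310,195,80,80
im=c["pixels"][y0:y0+h,x0:x0+w]; hsv=cv2.cvtColor(im,cv2.COLOR_BGR2HSV)
m=(hsv[...,1]<60).astype(np.uint8)
n,l,stt,cen=cv2.connectedComponentsWithStats(m); k=1+np.argmax(stt[1:,4]); print(n,stt[1:,4],cen[k])
pts=np.argwhere(l==k)[:,::-1].astype(np.float32)
box=cv2.boxPoints(cv2.minAreaRect(pts))
print([np.round(back(c,b+[x0,y0],.03),4)[:2].tolist() for b in box])
# white (bar top) pixels only
v=(l==k)&(hsv[...,2]>150); r=cv2.minAreaRect(np.argwhere(v)[:,::-1].astype(np.float32)); print("white",r)
big=cv2.resize(im,None,fx=7,fy=7,interpolation=cv2.INTER_CUBIC)
u=np.array([np.cos(np.radians(140.6)),np.sin(np.radians(140.6)),0]); nrm=np.array([-u[1],u[0],0]); C=np.array([.4628,-.376,0])
P=[C+a*.05*u+b*.014*nrm+[0,0,.034] for a,b in((1,1),(1,-1),(-1,-1),(-1,1))]
d=lambda X:np.round((proj(c,X)-[x0,y0]+.5)*7).astype(np.int32)
cv2.polylines(big,[d(np.array(P))],True,(0,0,255),1); 
F=[C+a*.02*u+b*.007*nrm+[0,0,.064] for a,b in((1,1),(1,-1),(-1,-1),(-1,1))]
cv2.polylines(big,[d(np.array(F))],True,(255,0,255),1)
cv2.drawContours(big,[np.round((box+.5)*7).astype(np.int32)],0,(255,0,0),1); cv2.imwrite("pics/sp.png",big)
```

```text
8 [ 80   1 452  10   1   1   1] [23.7079646  52.30752212]
[[0.4061, -0.2758], [0.4963, -0.3602], [0.472, -0.3866], [0.3824, -0.3021]]
white ((21.96721076965332, 53.63934326171875), (11.267245292663574, 43.276466369628906), 39.80556869506836)
```

View pics/sp.png

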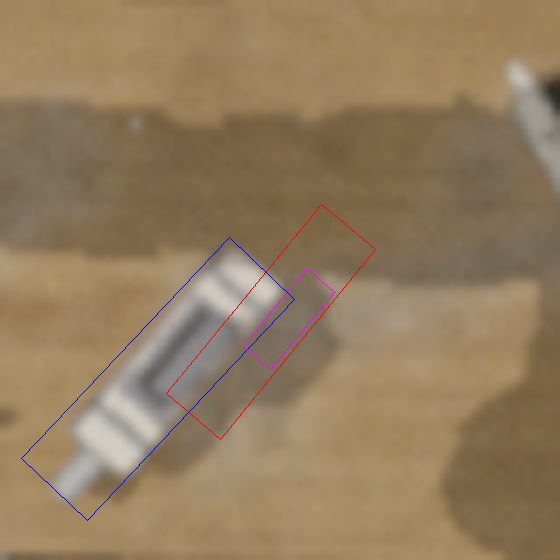

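Run:
```python
from h import *
c=cam("top"); g=lambda p:(np.array(p)+.5)/7-.5+[310,195]
a=back(c,g((260,276)),.034); b=back(c,g((100,456)),.034); t=back(c,g((65,495)),.022)
print(a,b,t,np.linalg.norm(a-b)); C=(a+b)/2; u=t-a; uy=np.arctan2(u[1],u[0]); print(C,np.degrees(uy))
P=lambda z,p=C:[p[0],p[1],z+DZ]
yw=uy-np.pi
bot.goto(P(.13),list(down(yw))); print("j6",bot.current_joints()[5]); bot.set_gripper(.8)
bot.line_to(P(.041),max_speed=.12); bot.set_gripper(0,8); bot.hold(.2); st("len pinch")
D=np.array(bot.current_ee_pos()); bot.set_gripper(.65); bot.line_to(P(.09,D)); bot.set_gripper(.45)
bot.goto(P(.09,D),list(down(uy-np.pi/2))); print("j6",bot.current_joints()[5]); bot.line_to(P(.0395,D),max_speed=.08)
bot.set_gripper(0,45); bot.hold(.2); st("grip")
```

```text
[ 0.4805851 -0.3720071  0.034    ] [ 0.40745658 -0.30699383  0.034     ] [ 0.39149985 -0.29487395  0.022     ] 0.09784940602831434
[ 0.44402084 -0.33950047  0.034     ] 139.11282813545193
j6 -0.1545289395245835
len pinch t77.5 p [ 0.4445 -0.3401  0.0095] F [ 0.9 -2.4  1.6] g8.0 o0.437
j6 -1.7254343784856485
grip t81.8 p [ 0.4447 -0.3401  0.0077] F [0.1 0.  1.7] g45.0 o0.148
```

Run:
```python
from h import *
p=np.array(bot.current_ee_pos())
bot.line_to([p[0],p[1],.135+DZ],max_speed=.1); st("lift")
bot.goto([p[0],p[1],.135+DZ],list(down(YA))); print("j6",bot.current_joints()[5])
bot.line_to(bpos(0,.048,.135)); bot.hold(.2); st("over")
if bot.current_opening()>.12:
    ok=insert(0,.048,YA); st(ok)
c=cam("top");s=cam("side")
a=crop(c,180,160,195,110,4,None); b=crop(s,185,130,195,150,4,None); cv2.imwrite("pics/ins2.png",cv2.resize(np.vstack([a,b]),(450,600)))
```

```text
lift t82.9 p [ 0.4442 -0.3396  0.102 ] F [ 0.3  0.3 -3.4] g45.0 o0.148
j6 0.7470300089926605
over t87.0 p [ 0.5206 -0.1131  0.103 ] F [-1.7 -0.3 -2.7] g45.0 o0.145
try 0 0 [ 0.2 47.9 50.7] [ 0.4 -0.7 -0.6] o0.147
True t89.9 p [ 0.5205 -0.1125  0.0187] F [ 0.1 -0.5 -3. ] g45.0 o0.147
```

View pics/ins2.png

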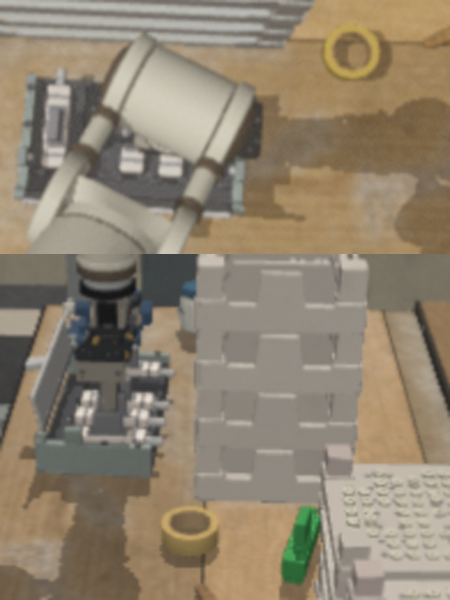

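Run:
```python
from h import *
bot.line_to(bpos(0,.048,.0485),max_speed=.03); bot.set_gripper(.38); bot.line_to(bpos(0,.048,.13)); st("released")
bot.line_to(bpos(.05,0,.18)); p=lug(1.66,.08); bot.line_to(p); bot.set_gripper(.5)
bot.line_to(lug(1.66,.0015),max_speed=.08); st("at lug"); bot.set_gripper(0,45); bot.hold(.1); st("grip")
if bot.current_opening()>.2:
    for th in np.arange(1.6,.29,-.1):
        bot.line_to(lug(th,.0015),max_speed=.05)
        f=bot.current_contact_force()
        if np.linalg.norm(f)>45: print("high",th,f); break
    bot.hold(.2); st("th %.2f"%th); print(tob(), lug(th,.0015))
c=cam("top");s=cam("side")
a=crop(c,180,160,110,100,4,None); b=crop(s,185,130,90,100,4,None); cv2.imwrite("pics/cl.png",np.hstack([a,b]))
```

```text
released t91.5 p [ 0.5201 -0.1123  0.0971] F [0.5 0.2 0.2] g0.0 o0.376
at lug t94.3 p [ 0.4107 -0.0598  0.0446] F [ 0.1 -0.3  0.2] g0.0 o0.499
grip t94.9 p [ 0.4104 -0.0598  0.0444] F [-0.7 -1.   3.2] g45.0 o0.253
th 0.30 t98.6 p [ 0.4643 -0.062   0.0359] F [-20.   -7.2   3.3] g58.8 o0.254
[58.6  0.  67.9] [np.float64(0.47354861142754273), np.float64(-0.06243272766155097), np.float64(0.03938169204597434)]
```

View pics/cl.png

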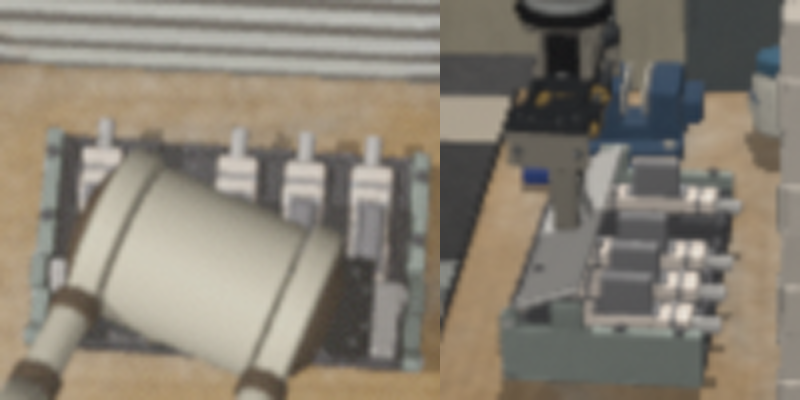

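The cover is partly closed (about 0.4 rad), with the fingertips bearing on the flap, and all four cartridges have spigots on the open side. I'll release and press with shut fingers on the lug's top along its arc.

```bash
cat >> h.py <<'E'
def top(th,dz=0):
    a=np.arctan2(33,44)+th; return bpos(.084-.055*np.cos(a)+.002,0,.052+.055*np.sin(a)+dz)
E
python3 - <<'E'
from h import *
bot.set_gripper(.5); p=bot.current_ee_pos(); bot.line_to([p[0],p[1],p[2]+.06]); bot.set_gripper(0)
bot.line_to(top(.55,.015)); bot.hold(.2); st("over")
for th in np.arange(.55,-.05,-.03):
    bot.line_to(top(th),max_speed=.03); F=np.array(bot.current_contact_force()); print("%.2f"%th,tob(),np.round(F,1))
    if np.linalg.norm(F)>38: break
E
```

```text
over t101.0 p [ 0.4581 -0.062   0.0868] F [ 0.8  0.6 -0.3] g0.0 o0.004
0.55 [ 65.8  -0.  103. ] [-0.  -0.3 -0.6]
0.52 [ 64.    0.  102.7] [0.9 0.3 0.3]
0.49 [ 62.7   0.  101.8] [-0.4 -0.1  0.9]
0.46 [ 61.2   0.  101.1] [ 0.2 -0.4  0.1]
0.43 [ 59.7  -0.  100.3] [0.6 0.  0.5]
0.40 [58.3 -0.  99.5] [ 0.4 -0.6 -0.4]
0.37 [56.8  0.  98.7] [0.5 0.2 0.1]
0.34 [55.5  0.  97.7] [0.4 0.3 0.4]
0.31 [54.1 -0.  96.8] [ 0.7 -0.1 -0.8]
0.28 [52.8  0.  95.9] [-0.5 -0.7  1.9]
0.25 [51.6  0.  94.9] [-0.7  0.9  3. ]
0.22 [50.2 -0.  93.7] [-0.1  0.3  2.5]
0.19 [48.7  0.  92.5] [0.4 0.7 0. ]
0.16 [47.6 -0.  91.4] [-0.3  0.1  0.6]
0.13 [46.5 -0.  90.3] [-0.5  0.3 -0. ]
0.10 [45.4  0.  89.1] [-0.6  0.   0.3]
0.07 [44.4 -0.  87.8] [-0.1 -0.6  0.8]
0.04 [43.4 -0.  86.6] [-0.6  0.6 -0. ]
0.01 [42.4 -0.  85.3] [-0.1  0.8 -0. ]
-0.02 [41.6  0.  84.7] [-3.7  1.3  6.7]
-0.05 [41.5  0.  84.5] [-11.1   1.1  18.1]
```

Run:
```python
from h import *
bot.line_to(top(0,.08)); bot.goto(bpos(.06,.36,.25),list(down(YA))); st("clear")
c=cam("top");s=cam("side")
a=crop(c,180,170,110,100,4,None); b=crop(s,185,130,90,100,4,None); cv2.imwrite("pics/fin.png",np.hstack([a,b]))
for n,X in(("tip",(-.072,.032)),("fin",(0,.074))):
  print(n,[np.round((proj(c,W(q,[X[0],y,X[1]]))[0]-[180,170]+.5)*4).tolist() for y in(-.096,0,.048,.096)],[np.round((proj(s,W(q,[X[0],y,X[1]]))[0]-[185,130]+.5)*4+[440,0]).tolist() for y in(-.096,0,.048,.096)])
for th in(0,.25):
  P=[(.084-.0561*np.cos(th)-.003*np.sin(th),y,.052+.0561*np.sin(th)+.003*np.cos(th)) for y in(-.118,.118)]
  print("edge",th,np.round((proj(s,W(q,P))-[185,130]+.5)*4+[440,0]).tolist(),np.round((proj(c,W(q,P))-[180,170]+.5)*4).tolist())
```

```text
clear t108.7 p [ 0.4471 -0.4202  0.2175] F [-0.2  0.2  0.1] g0.0 o0.004
tip [[110.0, 79.0], [243.0, 89.0], [310.0, 93.0], [377.0, 98.0]] [[739.0, 208.0], [729.0, 264.0], [723.0, 295.0], [718.0, 327.0]]
fin [[95.0, 174.0], [235.0, 183.0], [304.0, 188.0], [374.0, 193.0]] [[654.0, 161.0], [639.0, 215.0], [631.0, 245.0], [623.0, 276.0]]
edge 0 [[625.0, 168.0], [583.0, 310.0]] [[63.0, 214.0], [402.0, 237.0]]
edge 0.25 [[623.0, 154.0], [581.0, 295.0]] [[61.0, 214.0], [403.0, 238.0]]
```

View pics/fin.png

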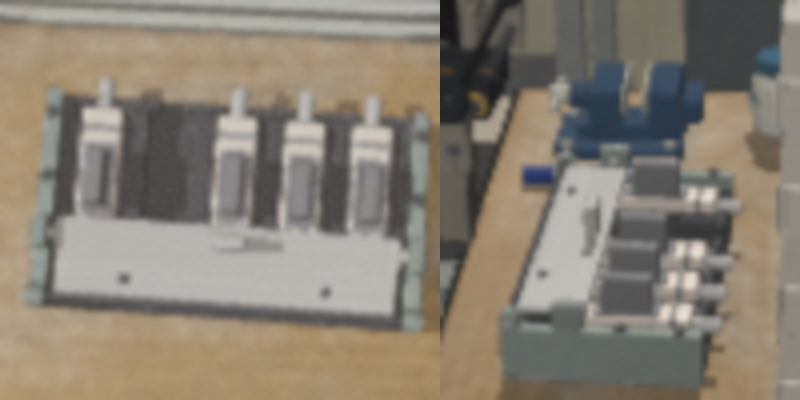

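The final picture shows all four spigot tips at the open side, at top-view pixels (105,80), (238,90), (303,94) and (372,98), within 7 px of their predicted seated spots. The flap's front edge at (628,165) in the side view fits shut (625,168) rather than the 0.25 rad rest (623,154).

```bash
python3 -c "
from workcell import bot
print(bot.job_done())"
```

```text
the job is handed in; nothing more can be done
None
```

I handed the job in at about 109 s on the robot clock, with no verdict returned: by the final camera check, the two wrong-way cartridges are turned, the spare is in slot 2, the cover is pressed shut (lug top at 84.5 mm, 85 mm when shut), and I never touched the tape roll or jar.

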